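Turn the food warmer down and hold its sprung lid part-open

ROBOT

A 6-joint arm with a two-finger parallel gripper is mounted at the origin on the work surface. World frame = base frame: x ahead of the robot, y to its left, z up, the work surface at z = 0. Lengths are in m, angles in rad, forces in N, time in s.
With the tool pointing down it reaches from about 0.3 to 0.775 m from the base axis. Payload 14.6 kg.
Tool frame: the origin (TCP) lies between the finger pads; the fingertips stand 22 mm ahead of it and the grasp point (between the pads) lies 3 mm ahead of it (ctrl.tip_reach is the distance from the TCP to the fingertips, in m); z points along the fingers, y is the direction in which the jaws open and shut (so a half turn about z gives the same grasp; the last joint's range is limited). The gripper opens to 94 mm and grips with 3 to 60 N. Pads are 16 mm wide; open, the fingers measure 119 mm over their backs; the gripper's body (75 mm by 177 mm) begins 78 mm behind the grasp point.
Start: joints at [1.192, 0.3, 1.521, -0, 1.321, -0.067], TCP at [0.169, 0.523, 0.227] pointing down, gripper open.
Joint ranges: [-3.03, 3.03], [-0.79, 2.21], [0.23, 2.52], [-1.04, 4.18], [0, 3.07], [-2.55, 2.55]. Speed limits (rad/s): [2.22, 2.22, 2.57, 3.14, 3.14, 3.14].

INTERFACE

Orientations are given as [roll, pitch, yaw] about the fixed x, y, z axes, in that order (R = Rz(yaw) Ry(pitch) Rx(roll)).
In Python, from station import ctrl gives the robot as it stands. The module is installed in compiled form; this text tells all that it offers.
- The arm moves only by the shell command python3 -m creep 'ROWS' [OPENING] [FORCE]. ROWS is a JSON object of lists of equal length, an entry for each row: "xyz": the shift along the tool's x, y, z in mm, a list of three; "spin": the turn about the tool's z in rad. In form: {"xyz": [[tx, ty, tz], ...], "spin": [spin, ...]}. A call has 1 to 5 rows; each row shifts and turns the commanded pose from where the row before left it, along the tool's axes as they then stand; what a row does not reach is not made up. A row lasts 1/8 s, in which the tool goes at most 62.5 mm and 10.7 degrees, less where a joint would pass 70% of its speed; a pose out of reach is approached as far as the arm can. A call with a gripper value outside its range is refused whole. OPENING is the finger opening in mm, from 0 to 94, set as the call begins (- or left out, the last holds). The fingers move at their own pace and stop on an object; FORCE is the grip in N (left out, the last holds). Time passes only in rows, so rows that do not move let the fingers close. It gives the time, the measured TCP pose, the force and the opening at its end, in the units of the state.
- ctrl.get_obs(): the state, without advancing time (a new reading comes with each control period).
- ctrl.camera(name): name is "side" or "top"; returns the picture (400x640x3 uint8, red, green, blue); there is no depth.
- ctrl.camera_model(name): a dict with "fx", "fy", "cx", "cy" (pixels), "R" (3x3) and "t" (3): a world point X has camera coordinates R X + t. Camera axes: x right, y down, z forward; pixel columns grow to the right and rows downward; lengths in m; the calibration is good to about 2 mm. A picture is of the moment at which its call begins. camera_model takes no time and is no camera call.
- ctrl.hand_in(): hands the job in, once; it reports no verdict.
The state is a dict: "time_s": time; "qpos": joint angles; "joint_vel": joint speeds; "tau": joint torques, N m; "ee_pos": TCP position; "eef_rot": TCP orientation; "force": force on the tool from outside, world axes, zero at the start; "moment": the same for the moment, N m; "grip_width": finger opening in m.
Only numpy, scipy, OpenCV 4.12 (cv2) and the standard library are available. Lean on these libraries where they do the work, as an engineer would, in place of code of your own. Each camera call takes 0.05 s, during which the arm holds its last target.

TASK

At the food warmer, first set the heat lever upright (its keep-warm position). Then take the sprung front lid by its bar handle, raise it past its balance point (which is at 50 degrees of opening) by several degrees, bring it back down and hold it still about 8 degrees below the balance point, so that someone can serve from it; finish while still holding the handle. Do not knock or shift the loose things standing on and around the warmer.

Things in the scene. Friction and masses are not known exactly. Their poses are not given: they have to be found in the camera images.
- warmer: White box-shaped countertop food warmer fixed to the table. Origin: on the table directly below the middle of the lid's hinge. Its x axis points from the front (robot side) to the rear, y to the left, z up. Main box: x -155 to +180, y -170 to +170 mm; the fixed rear housing (x +15 to +180) is 150 high, the front part (closed by the lid) 128 high. On its right side (y -169 to -269, x -175 to -25) is a grey control pod, 85 high, that carries the heat lever.
- lever (a joint): Heat lever angle from vertical, rad: 0 = upright (keep-warm), positive = leaning to the warmer's +x (away from the robot), range -0.8 to 0.8. It starts leaning away, at 0.35 to 0.70. It stays where it is left; moving it takes about 1.2 N at the knob. It swings in the warmer's x-z plane about a pivot at warmer (-100, -215, 85) mm, axis along the warmer's y.
- lever_knob (a point): Centre of the black ball knob (28 mm diameter) on top of the heat lever, 90 mm from the lever's pivot; the rod under it is 10 mm thick.
- lid (a joint): Opening angle of the lid, rad: 0 = shut, stop at 1.35. Hinge axis along the warmer's y at its x 0, z 135 mm; the front edge rises. Spring-assisted with a balance point at 0.873 (50 degrees): below it the lid falls shut by itself, above it the spring drives it open to the stop; it does not stay anywhere in between by itself. At the handle bar it takes about 1.4 N upward to start it from shut and less than 1 N near the balance point (0.4 N at 0.73 rad).
- lid_bar (a point): Middle of the lid's handle: a black round bar 14 mm thick, 130 mm long along the warmer's y, standing 45 mm clear ahead of the lid's front edge on two arms at its ends. The point lies on the bar's axis, 200 mm from the hinge axis in the lid's plane (when shut: at warmer (-200, 0, 135) mm). The lid is a steel plate 336 wide, 12 thick, reaching 155 mm from the hinge axis.
- bottle: Loose clear water bottle, 62 diameter, 190 tall, to the left of the warmer; leave alone. Origin under its centre.
- mug: Loose white mug, 76 diameter, 90 tall, behind the warmer's control pod, beside its rear housing; leave alone. Origin under its centre.
- shaker: Loose small glass shaker with steel cap, 40 diameter, 75 tall, on top of the warmer's rear housing; leave alone. Origin under its centre.
- spatula: Loose serving spatula, 240 long, lying on the table along the warmer's front, below the lid's handle, up to 30 high; leave alone.
- jar: Loose amber jar, 72 diameter, 110 tall, to the right of the warmer; leave alone. Origin under its centre.
- carton: Loose cardboard lunch carton, 110 x 150, 75 tall, to the right of the warmer; leave alone. Origin under its centre.

How it is judged:
By the outcome, as a careful person would: the job done as asked, in the order asked, and still so for the second after the job is handed in, while the arm keeps its last pose, push and grip.
It also fails if it takes over 58 s, if anything falls off the work surface, if the arm or the gripper's body presses on something with over 40 N, if the wrist force passes 120 N, or if a joint passes its speed limit or range.

## Working session

There is one attempt and no reset: what is moved stays moved. The work goes in short steps, Python scripts to look and compute and a shell command to move; the robot and the scene stay as the last step left them, time stands still between calls to the robot, and variables do not carry over. Pictures are saved under pics/ and viewed, and the job is handed in when it is done.

```bash
mkdir -p pics; python3 - <<'E'
from station import ctrl
import cv2
o=ctrl.get_obs()
for k,v in o.items(): print(k,v)
for n in("side","top"):
    im=ctrl.camera(n); cv2.imwrite(f"pics/{n}0.png",im[:,:,::-1]); print(n,ctrl.camera_model(n))
E
```

```text
time_s 0.0
qpos [ 1.19239414e+00  3.00484563e-01  1.52158770e+00 -5.14167189e-06
  1.32069705e+00 -6.66024158e-02]
joint_vel [ 1.91359662e-03 -1.44629875e-04  5.86083752e-05  4.08402672e-05
 -1.07279457e-03 -2.91674516e-03]
tau [-4.63274337e-04 -5.31804979e+01 -3.52723038e+01  7.07690092e-02
  2.45692651e-02 -1.60393733e-04]
ee_pos [0.16864118 0.52325578 0.22687613]
eef_rot [-3.14041827e+00 -7.33415193e-05  2.82979411e+00]
force [ 0.34629834 -0.0909035  -0.10623713]
moment [-0.02131492 -0.01687882 -0.01100285]
grip_width 0.0940213322697609
side {'fx': 469.48462531299595, 'fy': 469.48462531299595, 'cx': 323.497183186782, 'cy': 200.46315136282755, 'R': array([[-0.9967934 , -0.07958218,  0.00834208],
       [-0.06316077,  0.71850385, -0.69264922],
       [ 0.04912872, -0.69095506, -0.72122637]]), 't': array([0.59583346, 0.16080823, 1.55346548])}
top {'fx': 454.16818076342275, 'fy': 454.16818076342275, 'cx': 321.1255450176924, 'cy': 199.01826908139122, 'R': array([[ 0.0263324 , -0.9996193 , -0.00823739],
       [-0.98258857, -0.02436595, -0.18419012],
       [ 0.18391928,  0.01294413, -0.98285612]]), 't': array([-0.04588631,  0.58054741,  1.28433309])}
```

View pics/side0.png

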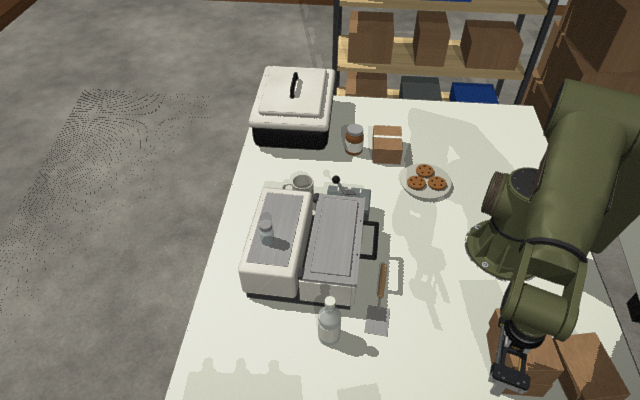

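View pics/top0.png

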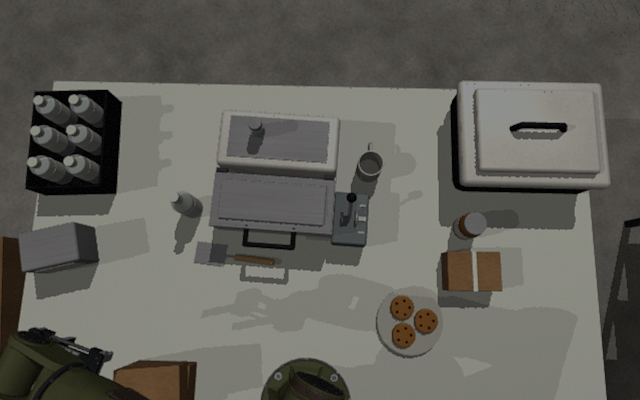

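The side view shows the lid bar at about (370,240) and the knob at (336,180). In the top view the bar is at about (270,246) and the knob at (351,198). Next I'll measure them from dark masks.

```bash
cat > h.py <<'E'
import numpy as np, cv2
from station import ctrl
def ray(n,u,v):
    m=ctrl.camera_model(n);R=np.array(m['R']);t=np.array(m['t'])
    d=R.T@np.array([(u-m['cx'])/m['fx'],(v-m['cy'])/m['fy'],1]); return -R.T@t,d/np.linalg.norm(d)
def plane(n,u,v,z):
    o,d=ray(n,u,v); return o+d*(z-o[2])/d[2]
def tri(a,b):
    o1,d1=ray('side',*a);o2,d2=ray('top',*b)
    s=np.linalg.lstsq(np.c_[d1,-d2],o2-o1,rcond=None)[0]
    p,q=o1+d1*s[0],o2+d2*s[1]; return (p+q)/2,np.linalg.norm(p-q)
def proj(n,X):
    m=ctrl.camera_model(n);c=np.array(m['R'])@X+np.array(m['t']); return m['fx']*c[0]/c[2]+m['cx'],m['fy']*c[1]/c[2]+m['cy']
E
python3 - <<'E'
from h import *
for n,(x0,y0,x1,y1) in dict(side=(225,160,425,310),top=(160,90,400,290)).items():
    im=cv2.imread(f"pics/{n}0.png"); c=im[y0:y1,x0:x1]
    k=800/(x1-x0); k=min(k,600/(y1-y0)); cv2.imwrite(f"pics/{n}0z.png",cv2.resize(c,None,fx=k,fy=k,interpolation=cv2.INTER_NEAREST)); print(n,k)
    mk=(c.max(2)<45).astype('uint8')
    N,_,st,ce=cv2.connectedComponentsWithStats(mk)
    for i in range(1,N):
        if st[i,4]>15: print(st[i]+[x0,y0,0,0,0],ce[i]+[x0,y0])
E
```

```text
side 4.0
[333 177   6   6  33] [335.57575758 179.42424242]
[360 220  19  40 222] [372.23873874 240.57207207]
[303 243   5  24  25] [304.88 254.8 ]
[248 293  76  13 204] [284.28431373 298.8872549 ]
[336 306  13   3  20] [341.9  306.65]
top 3.0
[252 125  10   6  20] [257.  128.6]
[258 129   6   9  17] [261.58823529 133.35294118]
[360 152  21  17 107] [369.65420561 157.70093458]
[356 165   6  13  35] [358.11428571 171.82857143]
[217 167  12   5  50] [222.52 169.4 ]
[321 175  14   5  49] [328.32653061 177.06122449]
[361 174  18   8  76] [369.02631579 177.98684211]
[340 193  17  34 175] [348.00571429 208.72571429]
[242 228  55  22 387] [268.35400517 242.08527132]
[331 242  34   5  75] [347.28 244.36]
```

```bash
ls pics
```

```text
side0.png
side0z.png
top0.png
top0z.png
```

View pics/side0z.png

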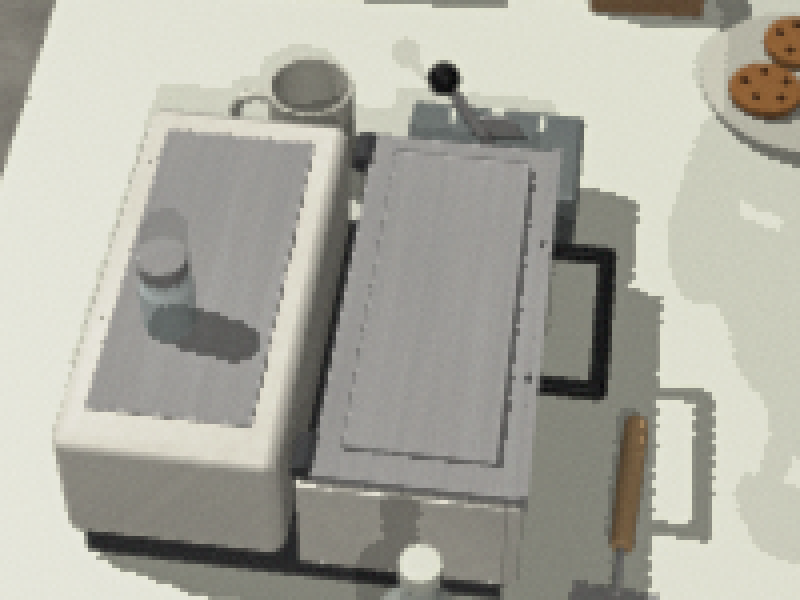

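View pics/top0z.png

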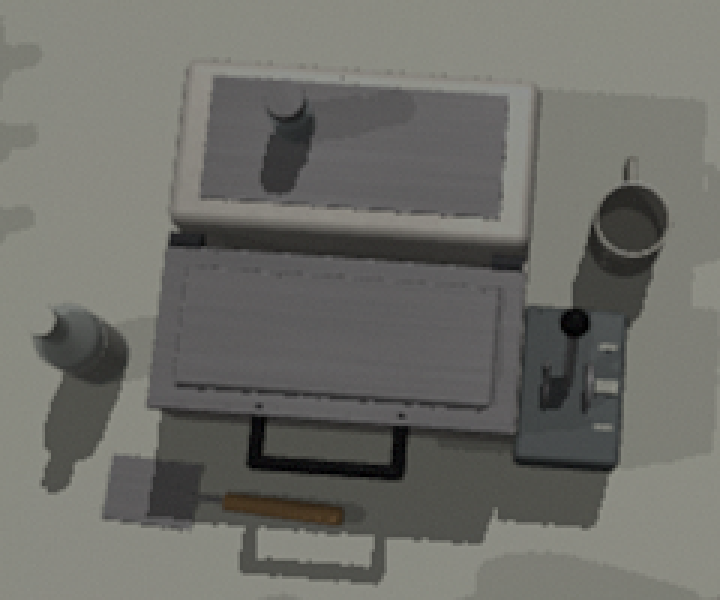

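```bash
python3 - <<'E'
from h import *
np.set_printoptions(precision=4,suppress=True)
k,e=tri((335.6,179.3),(351.2,197.2)); print('knob',k,e)
for a,b in(((377,223),(294,247.1)),((375,257.3),(243.3,245.2))):
    print('bar',tri(a,b),plane('side',*a,.135),plane('top',*b,.135))
# lid corners at z=.141 (top zoom)
q=[plane('top',160+x/3,90+y/3,.141) for x,y in((148,409),(518,433),(527,268),(163,247))]; print(np.array(q))
q=[plane('side',225+x/4,160+y/4,.141) for x,y in((525,502),(562,152),(373,134),(310,478))]; print(np.array(q))
print(ctrl.tip_reach)
E
```

```text
knob [ 0.5682 -0.1136  0.1629] 0.00017250759448660013
bar (array([0.4309, 0.0383, 0.1324]), np.float64(0.0024182009286962515)) [0.43   0.0409 0.135 ] [0.4319 0.0379 0.135 ]
bar (array([0.4346, 0.1753, 0.1372]), np.float64(0.0025089896606159475)) [0.4356 0.1734 0.135 ] [0.4335 0.1759 0.135 ]
[[ 0.4819  0.2704  0.141 ]
 [ 0.4686 -0.066   0.141 ]
 [ 0.6217 -0.071   0.141 ]
 [ 0.6335  0.2674  0.141 ]]
[[ 0.4869  0.2784  0.141 ]
 [ 0.4676 -0.0578  0.141 ]
 [ 0.6212 -0.0648  0.141 ]
 [ 0.6354  0.2715  0.141 ]]
0.022
```

```bash
python3 -m creep '{"xyz":[[0,0,-30],[0,0,-30],[0,0,-30],[0,0,-20],[0,0,0]],"spin":[0.18,0.18,0.18,0.18,0.18]}'; python3 -m creep '{"xyz":[[0,0,0],[0,0,0],[0,0,0],[0,0,0]],"spin":[0.18,0.18,0.04,0]}'
```

```text
time_s: 0.72
ee_pos: [0.1688, 0.5237, 0.3388]
eef_rot: [3.14, -0.002, 1.924]
force: [0.4, -0.3, -0.3]
grip_width: 0.0942
time_s: 1.23
ee_pos: [0.1687, 0.5234, 0.3372]
eef_rot: [-3.141, 0.001, 1.53]
force: [0.3, 0.8, 0.2]
grip_width: 0.0938
```

```bash
python3 -m creep '{"xyz":[[-25,15,0],[-45,30,0],[-45,30,0],[-45,30,0],[-45,30,0]],"spin":[0,0,0,0,0]}'; python3 -m creep '{"xyz":[[-45,30,0],[-45,30,0],[-45,30,0],[-45,30,0],[-45,30,0]],"spin":[0,0,0,0,0]}'; python3 -m creep '{"xyz":[[-45,30,0],[-45,30,0],[-45,30,0],[-35,30,0],[-20,20,0]],"spin":[0,0,0,0,0]}';python3 -m creep '{"xyz":[[0,0,0],[0,0,0]],"spin":[0,0]}'
```

```text
time_s: 1.85
ee_pos: [0.2957, 0.3115, 0.3374]
eef_rot: [3.141, -0.0, 1.531]
force: [1.0, -0.3, 0.2]
grip_width: 0.0939
time_s: 2.48
ee_pos: [0.4364, 0.0804, 0.3375]
eef_rot: [3.141, -0.0, 1.531]
force: [-0.1, -0.3, 0.3]
grip_width: 0.094
time_s: 3.1
ee_pos: [0.5687, -0.1153, 0.3368]
eef_rot: [-3.141, -0.0, 1.53]
force: [-0.6, 0.9, -0.1]
grip_width: 0.0941
time_s: 3.35
ee_pos: [0.5676, -0.1129, 0.3374]
eef_rot: [-3.141, -0.0, 1.531]
force: [0.1, -0.1, -0.0]
grip_width: 0.0937
```

```bash
python3 -m creep '{"xyz":[[0,0,40],[0,0,40],[0,0,40],[0,0,30],[0,0,16]],"spin":[0,0,0,0,0]}'; python3 -m creep '{"xyz":[[0,0,0],[0,0,0],[0,0,0],[0,0,0],[0,0,0]],"spin":[0,0,0,0,0]}' 26 6; python3 - <<'E'
from h import *
for n in("side","top"):
    im=ctrl.camera(n)[:,:,::-1]; u,v=map(int,proj(n,np.array([.568,-.113,.16]))); c=im[v-50:v+50,u-65:u+65]
    cv2.imwrite(f"pics/{n}1.png",cv2.resize(c,None,fx=5,fy=5,interpolation=cv2.INTER_NEAREST))
print(ctrl.get_obs())
E
```

```text
time_s: 3.98
ee_pos: [0.5673, -0.1126, 0.1706]
eef_rot: [-3.141, -0.0, 1.531]
force: [0.5, 0.1, -0.1]
grip_width: 0.094
time_s: 4.6
ee_pos: [0.568, -0.1135, 0.1717]
eef_rot: [3.141, 0.0, 1.53]
force: [0.4, 0.0, 0.2]
grip_width: 0.0469
{'time_s': 4.7, 'qpos': array([-2.60389074e-01,  4.13719581e-01,  1.50113809e+00, -9.11792994e-06,
        1.22665489e+00, -2.19341333e-01]), 'joint_vel': array([-0.00042971,  0.00124707,  0.00211347,  0.00152866, -0.00012524,
       -0.00125228]), 'tau': array([ 2.98267252e-03, -5.83623576e+01, -3.39915776e+01,  6.52523478e-02,
        3.44302878e-02,  7.58821989e-05]), 'ee_pos': array([ 0.56796972, -0.1134542 ,  0.17152542]), 'eef_rot': array([3.14151635e+00, 2.58046686e-05, 1.52975166e+00]), 'force': array([-0.18124474,  0.15891922,  0.03226702]), 'moment': array([-0.01739431,  0.03612476,  0.01415419]), 'grip_width': 0.03945052767052079}
```

View pics/side1.png

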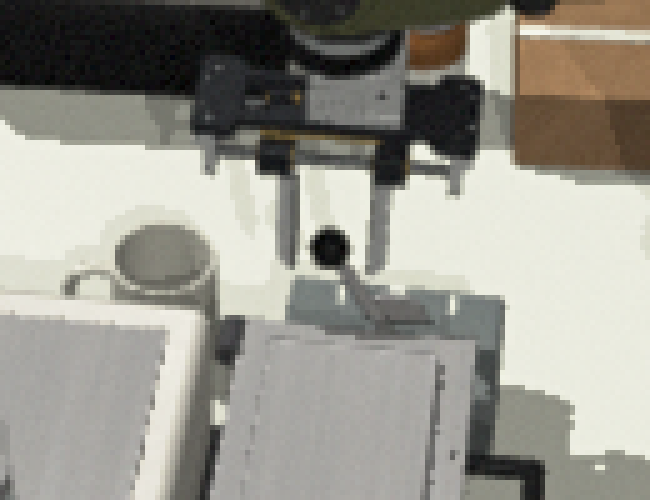

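View pics/top1.png

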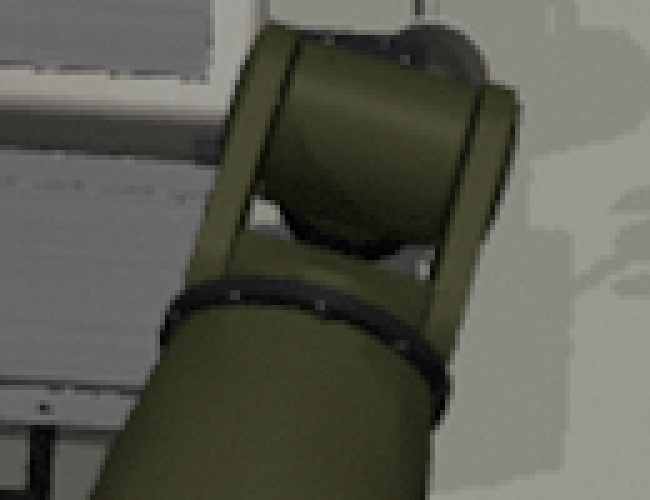

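The side view shows the knob at (330,247) in the crop, midway between the fingers at 288 and 378. I'll finish closing.

```bash
python3 -m creep '{"xyz":[[0,0,0],[0,0,0],[0,0,0]],"spin":[0,0,0]}' 20 8; python3 - <<'E'
from station import ctrl
o=ctrl.get_obs();print(o['ee_pos'],o['force'],o['grip_width'])
E
```

```text
time_s: 5.08
ee_pos: [0.5681, -0.1135, 0.1716]
eef_rot: [3.141, 0.0, 1.53]
force: [2.2, -0.8, 1.7]
grip_width: 0.0274
[ 0.56809534 -0.11346289  0.17156533] [ 2.20617358 -0.76142977  1.70927729] 0.027429530213657
```

```bash
python3 -m creep '{"xyz":[[0,-10.6,-5.2],[0,-11.1,-3.8],[0,-11.4,-2.2],[0,-11.7,-0.8],[0,0,0]],"spin":[0,0,0,0,0]}'; python3 -m creep '{"xyz":[[0,0,0]],"spin":[0]}'; python3 - <<'E'
from h import *
im=ctrl.camera("side")[:,:,::-1]; u,v=map(int,proj("side",np.array([.525,-.113,.13]))); c=im[v-40:v+40,u-50:u+50];print(u-50,v-40)
cv2.imwrite("pics/side2.png",cv2.resize(c,None,fx=7,fy=7,interpolation=cv2.INTER_NEAREST))
w=np.array([.9992,-.04,0]);y=np.array([.04,.9992,0])
P=np.array([.632,.0995,0])-.1*w-.215*y
for z in(.085,.175): print(proj("side",P+[0,0,z]))
o=ctrl.get_obs();print(P,o['ee_pos'],o['force'],o['grip_width'])
E
```

```text
time_s: 5.7
ee_pos: [0.5221, -0.1115, 0.1836]
eef_rot: [-3.14, -0.0, 1.53]
force: [-2.5, 1.1, 5.2]
grip_width: 0.0272
time_s: 5.82
ee_pos: [0.5227, -0.1116, 0.1835]
eef_rot: [-3.14, -0.0, 1.53]
force: [-2.4, 0.0, 5.6]
grip_width: 0.0277
298 147
(np.float64(348.10796326354205), np.float64(197.18961280800215))
(np.float64(349.38254907191543), np.float64(177.92064993730503))
[ 0.52348  -0.111328  0.      ] [ 0.52272955 -0.11159731  0.18343809] [-1.78549807  1.74876553  7.10769983] 0.027556528643308095
```

View pics/side2.png

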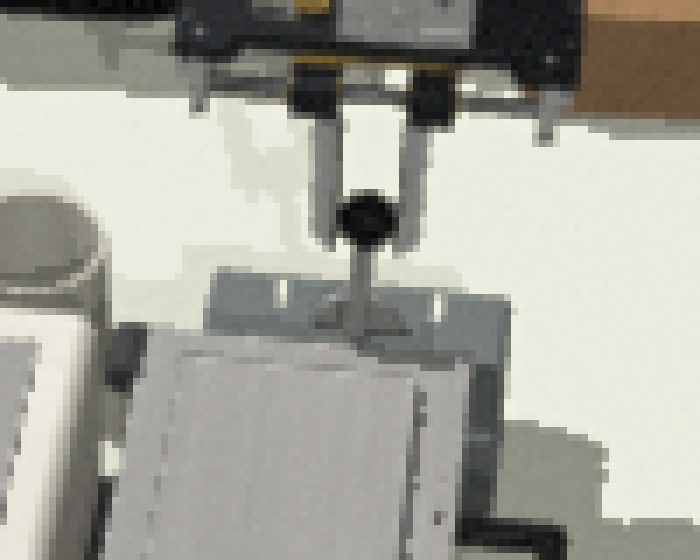

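The rod runs from the knob at (368,218) to its base at (360,320), which matches the projected vertical. I'll release and rise.

```bash
python3 -m creep '{"xyz":[[0,0,0],[0,0,0],[0,0,0],[0,0,0],[0,0,0]],"spin":[0,0,0,0,0]}' 80; python3 -m creep '{"xyz":[[0,0,-20],[0,0,-40],[0,0,-40],[0,0,-30],[0,0,0]],"spin":[0,0,0,0,0]}'; python3 - <<'E'
from h import *
im=ctrl.camera("side")[:,:,::-1]; c=im[147:227,298:398]
cv2.imwrite("pics/side3.png",cv2.resize(c,None,fx=7,fy=7,interpolation=cv2.INTER_NEAREST))
mk=(c.max(2)<45).astype('uint8')
N,_,st,ce=cv2.connectedComponentsWithStats(mk)
for i in range(1,N):
    if st[i,4]>15: print(st[i]+[298,147,0,0,0],ce[i]+[298,147])
o=ctrl.get_obs();print(o['time_s'],o['ee_pos'],o['force'],o['grip_width'])
E
```

```text
time_s: 6.5
ee_pos: [0.5232, -0.1116, 0.1834]
eef_rot: [-3.141, -0.0, 1.53]
force: [-0.1, -0.7, 0.3]
grip_width: 0.0736
time_s: 7.12
ee_pos: [0.5237, -0.1117, 0.3155]
eef_rot: [3.138, 0.001, 1.53]
force: [0.2, 0.6, -0.7]
grip_width: 0.0797
[298 147  27   3  56] [311.46428571 147.58928571]
[347 175   7   7  36] [350.02777778 178.05555556]
[363 221  16   6  54] [370.68518519 223.2037037 ]
7.175 [ 0.52326124 -0.11161357  0.31364577] [-0.41488118  0.48557112 -0.77904327] 0.08005460168563514
```

View pics/side3.png

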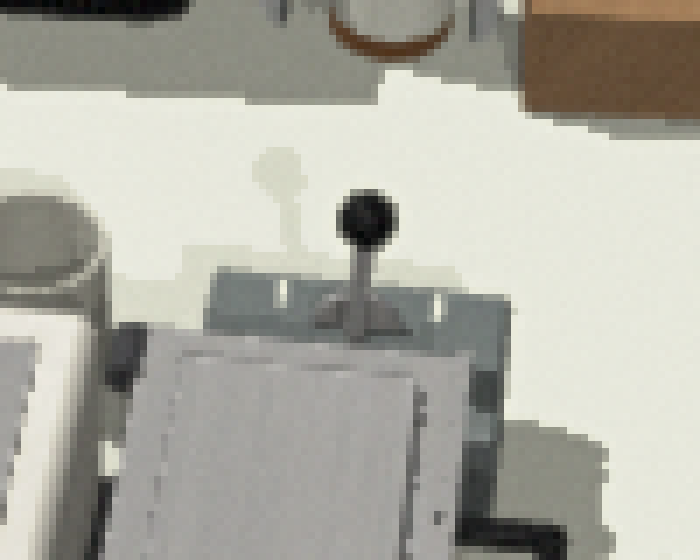

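The lever is upright and free-standing: the knob is at (350,178) and the expected upright pixel is (349.4,178). Next is the bar, with the gap narrowed to 36 mm so the inner finger clears the lid edge.

```bash
python3 -m creep '{"xyz":[[35,-15,0],[50,-25,0],[50,-25,0],[50,-25,0],[30,-12,0]],"spin":[0,0,0,0,0]}' 36; python3 -m creep '{"xyz":[[0,0,20],[0,0,30],[0,0,20],[0,0,0],[0,0,0]],"spin":[0,0,0,0,0]}'; python3 - <<'E'
from h import *
im=ctrl.camera("side")[:,:,::-1]; c=im[170:290,310:430]
cv2.imwrite("pics/side4.png",cv2.resize(c,None,fx=5,fy=5,interpolation=cv2.INTER_NEAREST))
o=ctrl.get_obs();print(o['time_s'],o['ee_pos'],o['force'],o['grip_width'])
E
```

```text
time_s: 7.8
ee_pos: [0.4286, 0.1091, 0.3123]
eef_rot: [-3.14, 0.0, 1.531]
force: [0.2, 0.3, 0.3]
grip_width: 0.037
time_s: 8.43
ee_pos: [0.4302, 0.1074, 0.2438]
eef_rot: [3.141, -0.0, 1.53]
force: [-0.6, 0.2, -0.2]
grip_width: 0.0362
8.475 [0.43030087 0.10740429 0.24401085] [-0.75604096  0.58806841  0.03262601] 0.03599358186145572
```

View pics/side4.png

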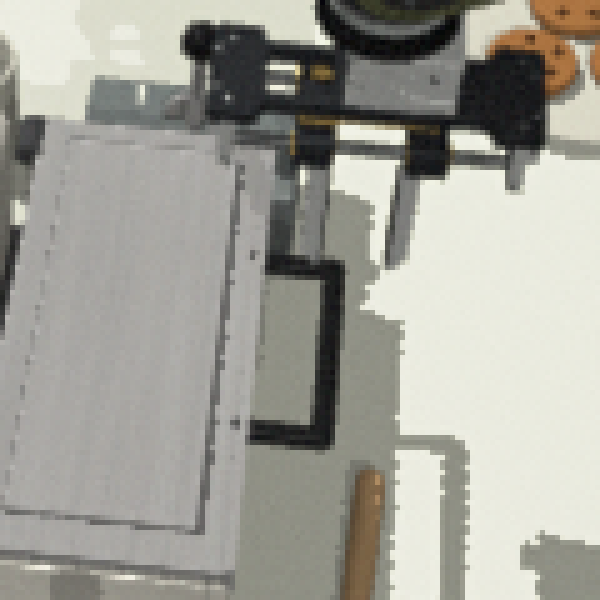

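The fingers straddle the bar line, and the spatula handle at (365,530) lies well below. I'll shift 2 mm and descend 106 mm.

```bash
python3 -m creep '{"xyz":[[0,2,25],[0,0,30],[0,0,25],[0,0,15],[0,0,11]],"spin":[0,0,0,0,0]}'; python3 -m creep '{"xyz":[[0,0,0],[0,0,0],[0,0,0],[0,0,0],[0,0,0]],"spin":[0,0,0,0,0]}' 8 15; python3 - <<'E'
from h import *
im=ctrl.camera("side")[:,:,::-1]; c=im[170:290,310:430]
cv2.imwrite("pics/side5.png",cv2.resize(c,None,fx=5,fy=5,interpolation=cv2.INTER_NEAREST))
o=ctrl.get_obs();print(o['time_s'],o['ee_pos'],o['force'],o['grip_width'])
E
```

```text
time_s: 9.1
ee_pos: [0.4324, 0.1074, 0.1374]
eef_rot: [3.141, -0.0, 1.53]
force: [1.0, 0.1, -0.3]
grip_width: 0.036
time_s: 9.72
ee_pos: [0.4358, 0.1073, 0.1398]
eef_rot: [3.131, -0.001, 1.53]
force: [21.8, -2.1, -1.4]
grip_width: 0.0131
9.775 [0.43585912 0.10729309 0.13978801] [21.04919032 -1.86027092 -2.14680386] 0.013342129956855377
```

View pics/side5.png

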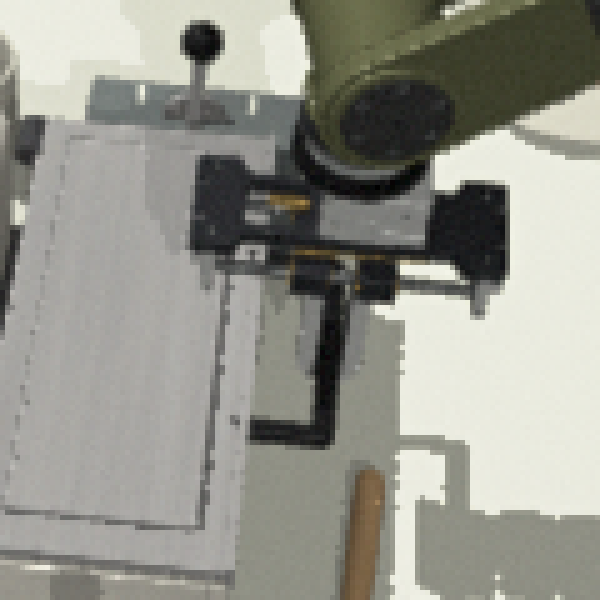

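The bar is gripped at width 13.3 mm. The 21 N along x shows it sits about 3 mm further back than I measured, so I'll recheck the lever's uprightness with independent cues before lifting.

```bash
python3 - <<'E'
from h import *
np.set_printoptions(precision=4,suppress=True)
im=cv2.imread("pics/side3.png")[3::7,3::7].astype(int); print(im.shape)
for r in range(33,52):
    print(r+147, im[r,44:62].sum(1)//3)
t=cv2.imread("pics/top0.png").astype(int)
print('pod col 355..: rows'); 
for c in (337,345,360,364): print(c,[(r,t[r,c].sum()//3) for r in range(186,250)][::1])
E
```

```text
(80, 100, 3)
180 [228 228 229 229 149  59  18   7  21  17  16  71 184 229 228 227 227 227]
181 [229 227 228 230 229 146  64  21  11  29  61 149 227 230 229 227 227 227]
182 [228 227 227 228 233 231 153  59  49  93 148 227 231 227 228 227 227 229]
183 [212 211 212 226 229 227 150  99 103 158 227 232 227 228 225 228 227 227]
184 [211 207 211 212 214 211 142  99 105 175 214 212 212 211 212 225 227 227]
185 [207 208 211 212 212 210 137  97 105 176 207 211 208 211 207 210 212 213]
186 [176 176 204 205 206 201 123 100 114 205 212 208 207 209 211 208 211 209]
187 [129 128 126 122 123 133 110  98 111 184 178 175 175 203 206 207 206 204]
188 [118 114 110 115 127 121 108 103 120 124 128 126 124 130 127 142 137 134]
189 [117 112 135 157 136 123 107 102 107 135 115 120 120 118 119 116 117 124]
190 [110 122 126 110  82  89 101 101  91 101 110 112 118 123 119 116 117 137]
191 [116 112 103  95  78  90 102 103  88  99 103 101  96 117 120 117 117 135]
192 [106  96  96  94  79  94  99 100  86  96 103  99  92 109 120 119 120 150]
193 [100  78  74  80  79 101 101  99  86  96  98  96  95  93 115 119 109 
[... 5140 characters left out ...]
 (217, np.int64(125)), (218, np.int64(133)), (219, np.int64(139)), (220, np.int64(126)), (221, np.int64(76)), (222, np.int64(59)), (223, np.int64(76)), (224, np.int64(76)), (225, np.int64(76)), (226, np.int64(78)), (227, np.int64(76)), (228, np.int64(75)), (229, np.int64(77)), (230, np.int64(76)), (231, np.int64(81)), (232, np.int64(89)), (233, np.int64(85)), (234, np.int64(73)), (235, np.int64(74)), (236, np.int64(74)), (237, np.int64(73)), (238, np.int64(74)), (239, np.int64(70)), (240, np.int64(69)), (241, np.int64(70)), (242, np.int64(72)), (243, np.int64(67)), (244, np.int64(49)), (245, np.int64(38)), (246, np.int64(80)), (247, np.int64(125)), (248, np.int64(140)), (249, np.int64(137))]
```

```bash
python3 - <<'E'
from h import *
np.set_printoptions(precision=4,suppress=True)
# pod top front/rear edges, z=.085
for c,r,f in((345,191.8,242.4),(338,191.2,241.7),(364,0,243.6)):
    print(c,plane('top',c,r,.085) if r else '',plane('top',c,f,.085))
P=np.array([.5232,-.1116,0])
for b in(0,.001,.002,.003,.004):
  # rod with knob fixed at .5232; pivot offset b
  K=P+[0,0,.175];B=P+[b,0,.085]
  k=np.array(proj('side',K));q=np.array(proj('side',B)); print(b,k,q,(k-q)[0]/(q-k)[1])
print(proj('top',K))
for X in([.4358,.107,.135],[.4328,.107,.135]): print(proj('top',np.array(X)),proj('side',np.array(X)))
E
```

```text
345 [ 0.5986 -0.0997  0.085 ] [ 0.4527 -0.1021  0.085 ]
338 [ 0.5998 -0.0795  0.085 ] [ 0.4542 -0.0823  0.085 ]
364  [ 0.4507 -0.1558  0.085 ]
0 [349.4719 177.8687] [348.1938 197.1376] 0.06632850650361677
0.001 [349.4719 177.8687] [347.8996 197.1192] 0.08167286035660078
0.002 [349.4719 177.8687] [347.6055 197.1007] 0.09704576857410385
0.003 [349.4719 177.8687] [347.3114 197.0822] 0.11244731093575085
0.004 [349.4719 177.8687] [347.0173 197.0637] 0.12787756751862536
(np.float64(350.47501493517336), np.float64(212.91781312327814))
(np.float64(268.6510192782367), np.float64(245.0037363146795)) (np.float64(375.02281889314406), np.float64(239.48324446931238))
(np.float64(268.59842352367), np.float64(246.11043592107393)) (np.float64(376.0285912184343), np.float64(239.55072913833075))
```

The pod's midline puts the pivot at x≈0.5252, and the rod's slope puts it at ≈0.5257, so the lever leans about 1.4° towards the robot. The lid hasn't moved yet, so I'll go back and trim the lever first.

```bash
python3 -m creep '{"xyz":[[0,3,0],[0,0,0],[0,0,0],[0,0,-15],[0,0,-30]],"spin":[0,0,0,0,0]}' 36; python3 -m creep '{"xyz":[[0,0,-45],[0,0,-45],[0,0,-40],[-15,5,0],[-35,15,0]],"spin":[0,0,0,0,0]}' 80;  python3 -m creep '{"xyz":[[-50,25,0],[-50,25,0],[-40,16,0],[-25,9,0],[0,0,0]],"spin":[0,0,0,0,0]}'; python3 -m creep '{"xyz":[[0,0,30],[0,0,40],[0,0,40],[0,0,20],[0,0,0]],"spin":[0,0,0,0,0]}'
```

```text
time_s: 10.4
ee_pos: [0.4346, 0.1072, 0.1832]
eef_rot: [-3.14, 0.0, 1.53]
force: [-1.0, -0.2, 0.6]
grip_width: 0.0362
time_s: 11.02
ee_pos: [0.4528, 0.0561, 0.3127]
eef_rot: [3.141, -0.0, 1.532]
force: [-0.1, 0.4, -0.6]
grip_width: 0.0791
time_s: 11.65
ee_pos: [0.5209, -0.1132, 0.3115]
eef_rot: [-3.14, -0.0, 1.527]
force: [-0.7, 0.9, -0.4]
grip_width: 0.0795
time_s: 12.28
ee_pos: [0.5203, -0.1107, 0.1813]
eef_rot: [-3.139, -0.001, 1.53]
force: [0.1, 0.6, 0.4]
grip_width: 0.0798
```

```bash
python3 -m creep '{"xyz":[[0,2.5,0],[0,0,0],[0,0,0],[0,0,0],[0,0,0]],"spin":[0,0,0,0,0]}' 20 8;python3 -m creep '{"xyz":[[0,0,0],[0,0,0],[0,0,0]],"spin":[0,0,0]}'; python3 -m creep '{"xyz":[[0,2.5,0],[0,0,0],[0,0,0]],"spin":[0,0,0]}'; python3 -m creep '{"xyz":[[0,0,0],[0,0,0],[0,0,0],[0,0,0]],"spin":[0,0,0,0]}' 80;  python3 -m creep '{"xyz":[[0,0,-20],[0,0,-40],[0,0,-40],[0,0,-30],[0,0,0]],"spin":[0,0,0,0,0]}'
python3 - <<'E'
from h import *
im=ctrl.camera("side")[:,:,::-1]; c=im[147:227,298:398]
cv2.imwrite("pics/side6.png",cv2.resize(c,None,fx=7,fy=7,interpolation=cv2.INTER_NEAREST))
c=c.astype(int)
for r in range(33,50): print(r+147, c[r,46:58].sum(1)//3)
mk=(c.max(2)<60).astype('uint8')
N,_,st,ce=cv2.connectedComponentsWithStats(mk)
for i in range(1,N):
    if st[i,4]>15: print(st[i]+[298,147,0,0,0],ce[i]+[298,147])
o=ctrl.get_obs();print(o['time_s'],o['ee_pos'])
E
```

```text
time_s: 12.9
ee_pos: [0.5237, -0.1116, 0.1825]
eef_rot: [3.141, 0.0, 1.53]
force: [0.5, 0.2, 1.1]
grip_width: 0.0336
time_s: 13.28
ee_pos: [0.5237, -0.1117, 0.1825]
eef_rot: [-3.142, 0.0, 1.53]
force: [-1.1, -0.7, 1.7]
grip_width: 0.0274
time_s: 13.65
ee_pos: [0.5263, -0.1117, 0.1825]
eef_rot: [3.141, 0.0, 1.53]
force: [-0.8, -0.7, 2.0]
grip_width: 0.0271
time_s: 14.15
ee_pos: [0.5262, -0.1117, 0.1824]
eef_rot: [-3.142, -0.0, 1.53]
force: [0.4, -0.3, -0.3]
grip_width: 0.064
time_s: 14.78
ee_pos: [0.5267, -0.1118, 0.3145]
eef_rot: [3.138, 0.001, 1.53]
force: [-0.6, -0.2, 0.3]
grip_width: 0.0801
180 [228 150  59  17  13  22  15  24  84 189 229 229]
181 [231 228 148  65  12  18  36 103 185 230 229 228]
182 [227 232 230 153  59  49 115 228 232 231 229 228]
183 [213 228 229 174 104 104 159 230 230 228 227 227]
184 [210 213 209 162 100 102 148 213 212 212 212 211]
185 [213 214 211 163 102 102 148 209 211 212 208 210]
186 [204 208 204 158 102 102 147 209 208 209 209 211]
187 [120 119 120 105  98 104 147 185 175 175 175 202]
188 [110 116 126 109 100 109 163 129 127 128 125 129]
189 [137 157 121 115 100 103 122 134 120 118 120 119]
190 [126 108  85 101  99  98  91 100 114 112 118 119]
191 [103  96  78  97  98 100  86  97 100 101  98 118]
192 [ 95  96  77 100 102  99  84  99  98  97  95 107]
193 [ 77  78  80 104 103  99  95  95  96  97  95  94]
194 [105 105 105 101  99  93  73  72  75  76  79  71]
195 [117 116 112  97  84  81 101 105 106 102 104 104]
196 [169 152 150 139 117 113 115 110 105 116 114 111]
[298 147  27   3  63] [311.66666667 147.73015873]
[346 175   7   8  39] [348.79487179 177.94871795]
[363 214  16  13  84] [369.63095238 221.88095238]
[310 216   4  11  16] [311.625  220.8125]
14.825 [ 0.52628767 -0.11172713  0.31265562]
```

View pics/side6.png

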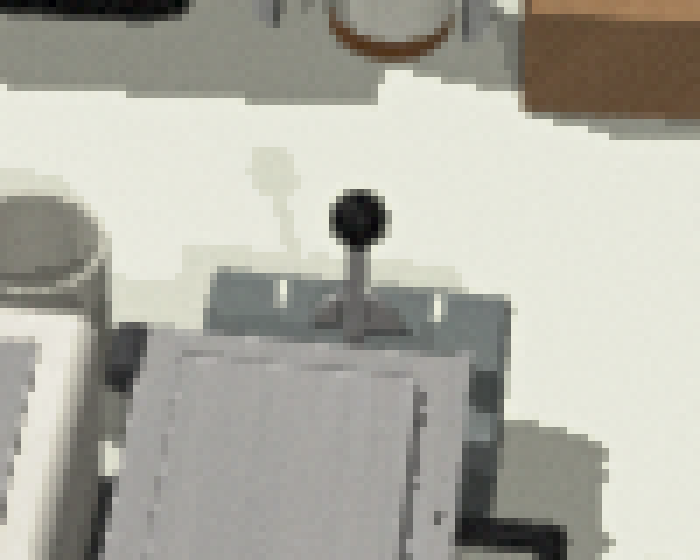

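The lever now reads upright within about 1°, with the knob at (348.8,178) and the rod vertical. Back to the bar, this time at x≈0.436.

```bash
python3 -m creep '{"xyz":[[35,-15,0],[50,-25,0],[50,-25,0],[50,-21,0],[30,-13,0]],"spin":[0,0,0,0,0]}' 36; python3 -m creep '{"xyz":[[0,0,20],[0,0,40],[0,0,40],[0,0,40],[0,0,20]],"spin":[0,0,0,0,0]}'; python3 -m creep '{"xyz":[[0,0,14],[0,0,0]],"spin":[0,0]}'
```

```text
time_s: 15.45
ee_pos: [0.4348, 0.1089, 0.3112]
eef_rot: [-3.14, 0.0, 1.531]
force: [0.0, 0.7, -0.2]
grip_width: 0.0369
time_s: 16.08
ee_pos: [0.4345, 0.1069, 0.1493]
eef_rot: [-3.137, 0.001, 1.53]
force: [0.3, -0.1, 0.8]
grip_width: 0.0359
time_s: 16.32
ee_pos: [0.4355, 0.1071, 0.1375]
eef_rot: [-3.14, 0.0, 1.53]
force: [0.1, 0.1, 0.5]
grip_width: 0.0362
```

```bash
python3 -m creep '{"xyz":[[0,0.5,0],[0,0,0],[0,0,0],[0,0,0],[0,0,0]],"spin":[0,0,0,0,0]}' 8 15; python3 -m creep '{"xyz":[[0,0,0],[0,0,0]],"spin":[0,0]}'
```

```text
time_s: 16.95
ee_pos: [0.4361, 0.1072, 0.1387]
eef_rot: [-3.141, -0.0, 1.53]
force: [-5.0, -0.0, 3.5]
grip_width: 0.0134
time_s: 17.2
ee_pos: [0.4361, 0.1072, 0.1387]
eef_rot: [-3.14, -0.0, 1.53]
force: [-5.9, 0.3, 4.3]
grip_width: 0.0134
```

```bash
python3 -m creep '{"xyz":[[0,1,-20],[0,3,-19.7],[0,4.9,-19.4],[0,6.9,-18.8],[0,0,0]],"spin":[0,0,0,0,0]}'; python3 -m creep '{"xyz":[[0,0,0]],"spin":[0]}'; python3 - <<'E'
from h import *
im=ctrl.camera("side")[:,:,::-1]; c=im[150:300,225:425]
cv2.imwrite("pics/side7.png",cv2.resize(c,None,fx=4,fy=4,interpolation=cv2.INTER_NEAREST))
o=ctrl.get_obs();print(o['time_s'],o['ee_pos'],o['force'],o['grip_width'])
E
```

```text
time_s: 17.82
ee_pos: [0.451, 0.1065, 0.2173]
eef_rot: [-3.138, 0.0, 1.53]
force: [-16.4, -1.0, 5.7]
grip_width: 0.0136
time_s: 17.95
ee_pos: [0.4506, 0.1065, 0.2163]
eef_rot: [-3.137, 0.0, 1.53]
force: [-16.2, -0.0, 5.9]
grip_width: 0.0136
18.0 [0.45059507 0.10652674 0.21624276] [-16.91725009  -0.22036181   3.90735874] 0.013832485261400922
```

View pics/side7.png

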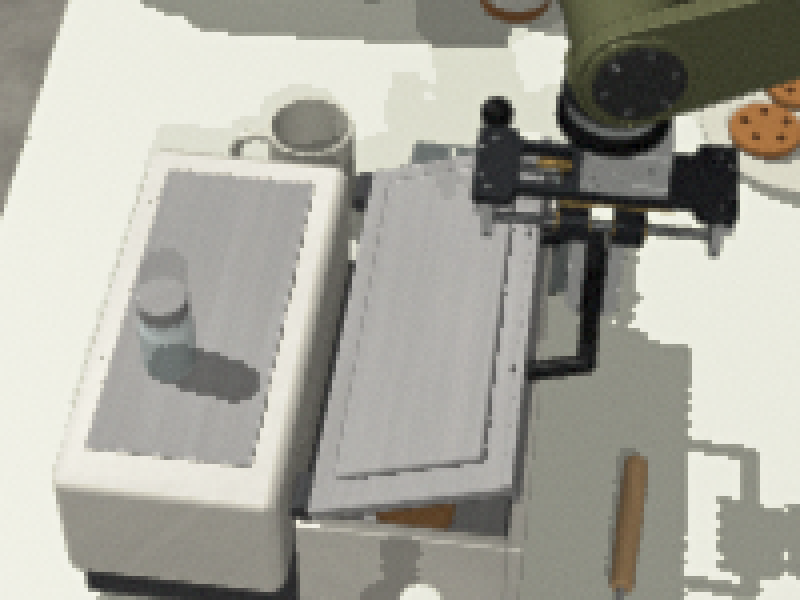

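The lid is rising cleanly at about 23°, with the mug, shaker, spatula and lever undisturbed. I'll continue with y trimmed back 2 mm to relieve the 17 N.

```bash
python3 -m creep '{"xyz":[[0,6.5,-18],[0,10,-17],[0,12.1,-15.9],[0,13.7,-14.7],[0,0,0]],"spin":[0,0,0,0,0]}'; python3 -m creep '{"xyz":[[0,0,0]],"spin":[0]}'; python3 - <<'E'
from h import *
o=ctrl.get_obs();print(o['time_s'],o['ee_pos'],o['force'],o['grip_width'])
p=o['ee_pos'];print(np.degrees(np.arctan2(p[2]-.138,.6352-p[0])),np.hypot(p[2]-.138,.6352-p[0]))
E
```

```text
time_s: 18.62
ee_pos: [0.4943, 0.1046, 0.2843]
eef_rot: [-3.141, 0.0, 1.53]
force: [-18.1, -2.3, 17.6]
grip_width: 0.0136
time_s: 18.75
ee_pos: [0.4936, 0.1047, 0.2836]
eef_rot: [-3.14, 0.0, 1.53]
force: [-17.8, -2.3, 16.3]
grip_width: 0.0132
18.75 [0.49356383 0.10466509 0.28361116] [-17.80782719  -2.25802014  16.29072999] 0.013157853422678056
45.79282197447665 0.20313398084423895
```

```bash
python3 -m creep '{"xyz":[[0,-2.2,-2.2],[0,0,0]],"spin":[0,0]}'; python3 - <<'E'
from h import *
from scipy.optimize import least_squares
im=ctrl.camera("side")[:,:,::-1]; c=im[100:300,225:425]
cv2.imwrite("pics/side8.png",cv2.resize(c,None,fx=3,fy=3,interpolation=cv2.INTER_NEAREST))
o=ctrl.get_obs();p=o['ee_pos'];print(o['time_s'],p,o['force'],o['grip_width'])
P=np.array([[.4361,.1387],[.4506,.2162],[p[0],p[2]]])
for R in(.2,.2*.9992): 
  s=least_squares(lambda h:np.hypot(P[:,0]-h[0],P[:,1]-h[1])-R,[.635,.138]);h=s.x;print(h,s.fun,np.degrees(np.arctan2(P[:,1]-h[1],h[0]-P[:,0])))
E
```

```text
time_s: 19.0
ee_pos: [0.493, 0.1046, 0.2837]
eef_rot: [3.14, 0.0, 1.529]
force: [7.7, -0.1, -9.0]
grip_width: 0.0133
19.05 [0.49301665 0.10462442 0.28367026] [ 8.09229306 -0.1231254  -8.84775116] 0.013448157558134563
[0.63636505 0.14373689] [ 0.00032838 -0.00060201  0.00032502] [-1.44074926 21.3097295  44.3093171 ]
[0.63620816 0.14379855] [ 0.0003331  -0.00061059  0.00032969] [-1.45952158 21.30960629 44.32805706]
```

View pics/side8.png

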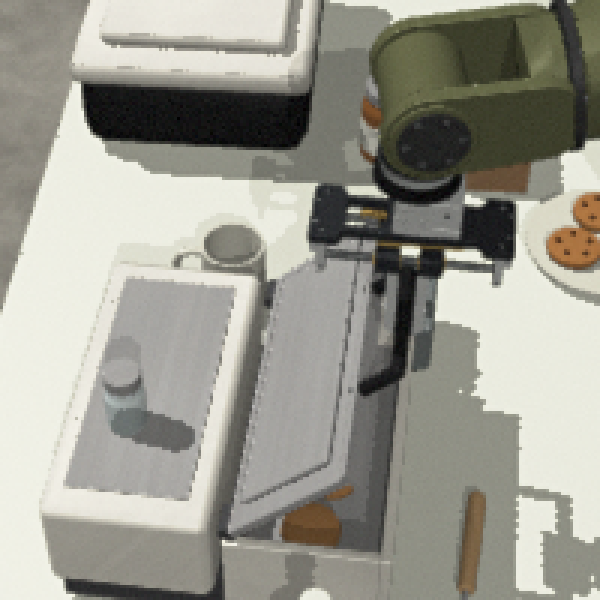

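```bash
python3 -m creep '{"xyz":[[0,11.4,-10],[0,11.4,-9.9],[0,12.1,-9],[0,0,0],[0,0,0]],"spin":[0,0,0,0,0]}'; python3 - <<'E'
from h import *
im=ctrl.camera("side")[:,:,::-1]; c=im[100:300,225:425]
cv2.imwrite("pics/side9.png",cv2.resize(c,None,fx=3,fy=3,interpolation=cv2.INTER_NEAREST))
o=ctrl.get_obs();p=o['ee_pos'];print(o['time_s'],p,o['force'],o['grip_width'])
t=np.arccos((.6359-p[0])/.9992/.2);print(np.degrees(t),p[2]-.1387-.2*np.sin(t))
E
```

```text
time_s: 19.68
ee_pos: [0.5271, 0.103, 0.313]
eef_rot: [3.141, 0.001, 1.529]
force: [0.1, -5.0, 0.2]
grip_width: 0.013
19.725 [0.52708691 0.10300723 0.31295055] [ 0.2235797  -6.30585045  0.28948194] 0.013610324167580045
57.00942473089911 0.006498519071419434
```

View pics/side9.png

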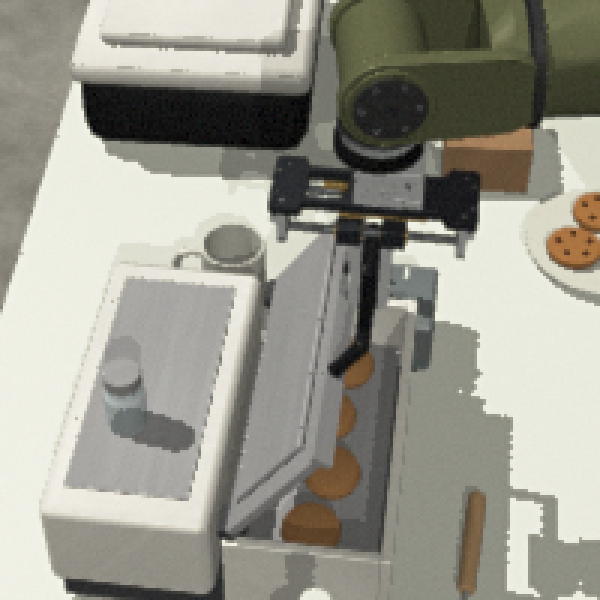

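```bash
python3 - <<'E'
from h import *
w=np.array([.9992,-.04,0]);y=np.array([.04,.9992,0]);B=np.array([.4360,.1072,.135]);H=B+.2*w
for d in(48,52,55,57,59,62):
    t=np.radians(d);s=H-.2*np.cos(t)*w+[0,0,.2*np.sin(t)]
    L=H-.155*np.cos(t)*w+[0,0,.155*np.sin(t)]+.168*y
    f=lambda X:np.round((np.array(proj('side',X))-[225,100])*3+1,1)
    print(d,f(s+.065*y),f(L))
E
```

```text
48 [388.  363.2] [342.  474.8]
52 [376.5 355.4] [332.6 468.9]
55 [367.4 349.8] [325.2 464.7]
57 [361.  346.2] [320. 462.]
59 [354.5 342.8] [314.8 459.4]
62 [344.4 337.9] [306.6 455.7]
```

The bar end in the picture at (361,346) matches the 57° prediction, so the lid is 7° past balance. I'll bring it down to 42°.

```bash
python3 -m creep '{"xyz":[[0,-14.2,10.4],[0,-13.3,11.7],[0,-6.3,6.5],[0,-6,6.3],[0,0,0]],"spin":[0,0,0,0,0]}'; python3 -m creep '{"xyz":[[0,0,0]],"spin":[0]}'; python3 - <<'E'
from h import *
im=ctrl.camera("side")[:,:,::-1]; c=im[100:300,225:425]
cv2.imwrite("pics/side10.png",cv2.resize(c,None,fx=3,fy=3,interpolation=cv2.INTER_NEAREST))
o=ctrl.get_obs();p=o['ee_pos'];print(o['time_s'],p,o['force'],o['grip_width'])
t=np.arccos((.6359-p[0])/.9992/.2);print(np.degrees(t),p[2]-.1387-.2*np.sin(t))
w=np.array([.9992,-.04,0]);y=np.array([.04,.9992,0]);B=np.array([.4360,.1072,.135]);H=B+.2*w
for d in(38,40,42,44,46):
    t=np.radians(d);s=H-.2*np.cos(t)*w+[0,0,.2*np.sin(t)]
    f=lambda X:np.round((np.array(proj('side',X))-[225,100])*3+1,1)
    print(d,f(s+.065*y))
E
```

```text
time_s: 20.35
ee_pos: [0.4872, 0.1053, 0.278]
eef_rot: [-3.141, -0.0, 1.53]
force: [-1.7, 1.8, 1.6]
grip_width: 0.0135
time_s: 20.48
ee_pos: [0.4876, 0.1053, 0.2784]
eef_rot: [-3.141, -0.0, 1.53]
force: [-3.6, 2.3, 3.5]
grip_width: 0.0137
20.525 [0.48763856 0.10528528 0.27847721] [-4.91018782  2.85763374  3.73822179] 0.013261498506603984
42.10641926687613 0.005675265151237563
38 [412.7 384.4]
40 [408.2 380. ]
42 [403.5 375.7]
44 [398.5 371.4]
46 [393.4 367.3]
```

View pics/side10.png

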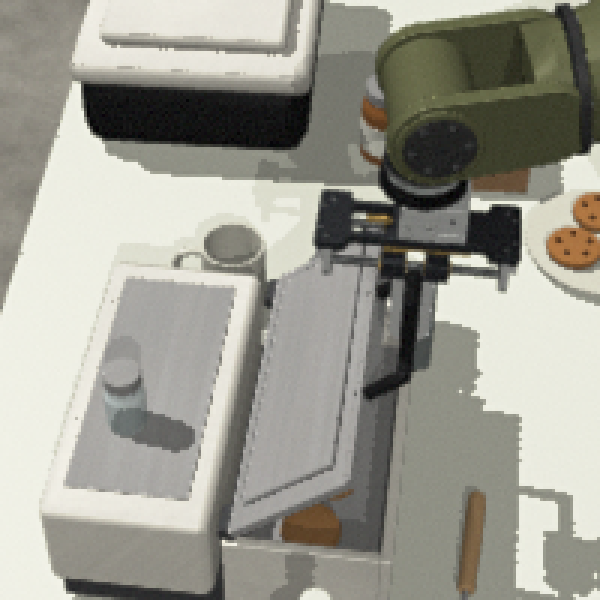

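The bar end at about (405,377) agrees with 42°. Next I'll hold it still and check the whole scene.

```bash
python3 -m creep '{"xyz":[[0,0,0],[0,0,0],[0,0,0],[0,0,0],[0,0,0]],"spin":[0,0,0,0,0]}'; python3 - <<'E'
from h import *
a=cv2.imread("pics/side0.png");b=ctrl.camera("side")[:,:,::-1].copy();cv2.imwrite("pics/side11.png",b)
at=cv2.imread("pics/top0.png");t=ctrl.camera("top")[:,:,::-1].copy();cv2.imwrite("pics/top11.png",t)
o=ctrl.get_obs();p=o['ee_pos'];print(o['time_s'],p,o['force'],o['grip_width'])
for n,x,y,im,i0 in(('shaker',258,210,b,a),('spatula',365,262,b,a),('bottle',315,295,b,a),('mug',285,172,b,a),('jar',455,208,t,at),('carton',440,248,t,at)):
    d=cv2.absdiff(im[y:y+35,x:x+30],i0[y:y+35,x:x+30]).max(2);print(n,(d>40).sum())
E
```

```text
time_s: 21.15
ee_pos: [0.4876, 0.1053, 0.2784]
eef_rot: [-3.142, -0.0, 1.53]
force: [-4.8, 3.4, 4.3]
grip_width: 0.0134
21.25 [0.48760847 0.10528648 0.27843238] [-3.8485209   3.595822    3.28637972] 0.013109771050136236
shaker 0
spatula 196
bottle 2
mug 0
jar 0
carton 0
```

View pics/side11.png

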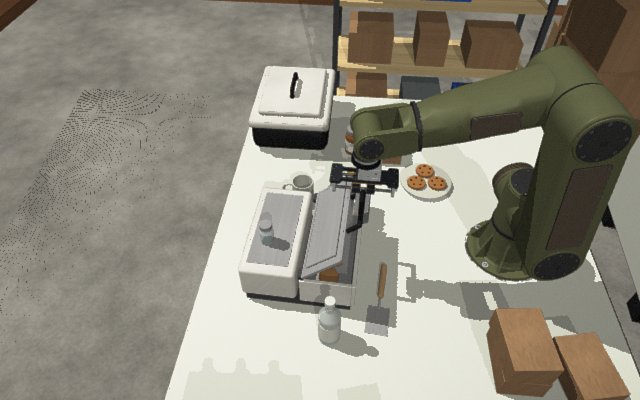

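View pics/top11.png

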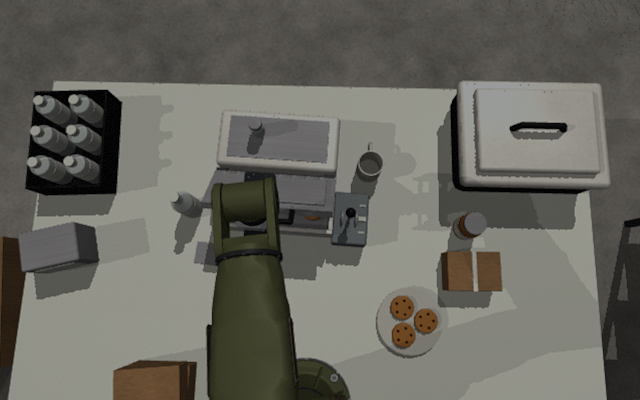

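The side view shows the lid held open, with the spatula's handle still at (382,280); the changed pixels near it are the bar's shadow. The top view shows the knob at (350,213), over its pivot, with the mug, jar, carton and bottle in place.

```bash
python3 -c "
from station import ctrl
print(ctrl.hand_in())"
```

```text
the job is handed in; nothing more can be done
None
```

I set the heat lever upright first. I then gripped the lid by its bar, raised it to about 57°, and brought it down to about 42°. I handed in at about 21 s with the gripper still holding the bar.

**Lever:** my first setting leaned about 1.4° towards the robot by two checks (pod midline and rod slope), so I went back and trimmed it before raising the lid. The last estimates of the pivot still differ by 1–2 mm, so upright is good to about 1°.

**Lid:** the gripper position gave 57.0° at the top and 42.1° at the end, and the camera view of the bar's end agreed both times. The bar was about 3 mm further back than I first measured. That caused a push of about 21 N on the first grasp and about 24 N during the lift, both of which I relieved. At the end the arm was still, with about 6 N on the wrist.

**Loose things:** before/after pictures show no change at the shaker, mug, jar and carton, and only 2 changed pixels at the bottle. The spatula patch did change (196 pixels). By eye the spatula itself is in the same place, and I take the difference to be the bar's moved shadow.

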